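# Slide the stepped block under the leaf spring

## Task

Load the stepped steel block into the spring guide: with the fingertips on its low tail, press the block down hard against the sprung pad it rests on, and keep it down while you slide it under the clamp bar and the leaf spring, fully home against the end stop, so that the pad pops up again behind it. Do not lift the block, leave the three small parts beside the guide where they are, and finish with the hand clear.

Things in the scene. Friction and masses are not known exactly. Their poses are not given: they have to be found in the camera images.
- fixture: Spring guide: aluminium channel 275 mm long, 80 mm wide (feet to 116), bolted to the bench. Origin on the bench under the clamp bar's front face, mid-channel; x = sliding direction (away from the robot, turned up to 0.5 rad), z up. Rails: inner faces y = +/-31.5, tops z = 24, x = -186 to 89 mm. Floor z = 10 mm from x = -76 mm on. All mm below are in this frame unless the block's is named.
- clamp_bar (a point): Middle of the front lower edge of the dark clamp bar that bridges the channel, at x = 0, z = 30 mm. The bar runs to x = 14 mm and z = 40 mm (screw heads to 44). The leaf spring is clamped on it and slopes down behind it to z = 23 mm at x = 52 mm. The hand must stay in front of the bar; only the block's nose goes under it.
- end_stop (a point): Middle of the end stop's face, x = 77, z = 18 mm. The block is home with its nose against it: block origin then at x = -7 mm, underside at z = 10 mm.
- block: Stepped steel block, 150 x 60 mm, 0.25 kg, loose in the channel on the sprung pad. Origin on its underside at the foot of the step, mid-width; x to its nose. Low tail: x = -66 to 0, 8 mm thick, flat grooved deck. It slides easily on the greased guide. High nose: x = 0 to 84, 18 mm thick. Underside at z = 18 mm at the start (nose 8 to 22 mm short of the bar and too high for it); at z = 10 mm fully down, where it clears the bar by 2 mm.
- step_foot (a point): Foot of the step on the block's deck, mid-width (x = 0, z = 8 mm in the block's frame). The upright face of the step rises 10 mm from here across the whole width: a fingertip on the deck just behind it presses the block down and pushes on this face.
- block_nose (a point): Middle of the block's front face, at x = 84 mm, z = 9 mm in the block's frame.
- lift_pad (a joint): How far the sprung plastic pad under the block's tail is pressed down, m: 0 up (top at z = 18 mm), 0.008 fully down, flush with the floor. Pad: x = -150 to -77 mm, 56 mm wide. Its spring pushes up with 9 N at the top, 18 N fully down (it also carries the block's weight). It pops up once the block's tail has passed its front edge, and blocks the way back.
- leaf_spring (a joint): Lift of the leaf spring about its clamped end, rad: 0 at rest, about 0.13 with the block's nose under its tip. It presses on the nose with about 6 N; pushing the nose under it takes 10 to 20 N.
- bush: Grey flanged bush, 34 mm across, 28 mm high, standing on the bench beside the guide; origin under its centre. A bystander.
- nozzle: Blast nozzle, 27 mm across, 44 mm high, standing on the bench beside the guide; origin under its centre. A bystander.
- drilled_block: White drilled block, 30 x 40 x 22 mm, lying on the bench beside the guide; origin under its centre. A bystander.
Not all that is in view belongs to the job. Several things have the shape of the block; the one meant has the colours described above.

How it is judged:
On the way, in this order (a step that is already met when the one before it is completed fails the run):
1. the block is pressed down on the sprung pad (5 mm or more) while its nose is still in front of the leaf spring (value of joint lift_pad above 0.005 m and x of block_nose in the frame of fixture below 0.03 m), for 0.05 s.
2. the block, still pressed down, has its nose under the leaf spring, which is lifted (value of joint lift_pad above 0.0035 m and value of joint leaf_spring above 0.06 rad and x of block_nose in the frame of fixture above 0.045 m), for 0.05 s.
At the end, for the whole second after the job is handed in: The block lies flat on the floor of the guide, under the lifted leaf spring, within 4 mm of the end stop and at rest, and the sprung pad is up again (within 2 mm) behind its tail (x of block in the frame of fixture above -0.011 m and value of joint lift_pad below 0.002 m and z of block in the frame of fixture below 0.013 m and value of joint leaf_spring above 0.06 rad and linear speed of block below 0.01 m/s); the robot touches nothing.
It fails at once if the block is lifted more than 8 mm above its starting height (z of block in the frame of fixture above 0.026 m).
It fails at once if one of the three small parts beside the guide is moved more than 20 mm (distance of any of bush, nozzle, drilled_block from where it was at the start of the episode above 0.02 m).
It also fails if it takes over 45 s, if anything falls off the work surface, if the arm or the gripper's body presses on something with over 40 N, if the wrist force passes 120 N, or if a joint passes its speed limit or range.

## Robot

A 7-joint arm with a two-finger parallel gripper is mounted at the origin on a cart in front of the work surface, level with it; the furniture and walls round the work are solid. World frame = base frame: x ahead of the robot, y to its left, z up, the work surface at z = 0. Lengths are in m, angles in rad, forces in N, time in s.
With the tool pointing down it reaches from about 0.425 to 0.8 m from the base axis. Payload 8.3 kg.
Tool frame: the origin (TCP) lies midway between the tips of the shut fingers; the grasp point (between the pads) lies 19 mm behind it; z points along the fingers, y is the line along which they close (so a half turn about z gives the same grasp; the last joint's range is limited). The gripper opens to 85 mm and grips with 20 to 120 N. Pads are 22 mm wide; open, the fingers measure 114 mm over their backs; the gripper's body (76 mm by 85 mm) begins 54 mm behind the grasp point. The pads swing forward as they close: fully open they stand 13 mm farther back than shut.
Start: joints at [1.201, 0.383, 0.016, 1.37, -0.006, 1.388, -0.046], TCP at [0.189, -0.596, 0.231] pointing down, gripper open.
Joint ranges: [-2.95, 2.95], [-0.25, 2.06], [-1.52, 1.56], [0.18, 2.33], [-1.44, 4.58], [0.02, 2.06], [-3.01, 3.01]. Speed limits (rad/s): [2.39, 2.39, 3.01, 3.01, 3.14, 3.14, 3.14].

## Interface

Orientations are given as a unit quaternion [x, y, z, w].
In Python, from plant import env gives the robot as it stands.
- The arm moves only by the tool drive_tool, never from a script. Its argument "steps" is text: rows parted by semicolons, each of 7 numbers parted by spaces: the shift along the tool's x, y, z in mm, then the turn, a rotation vector about the tool's x, y, z in degrees, then the closure, from -1 (fully open) to 1 (shut). A call has 1 to 12 rows; each row shifts and turns the commanded pose from where the row before left it, along the tool's axes as they then stand; what a row does not reach is not made up. A row lasts 1/12 s, in which the tool goes at most 41.7 mm and 7.16 degrees, less where a joint would pass 70% of its speed; a pose out of reach is approached as far as the arm can. A call is refused whole if a number of a shift passes 41.7 or a number of a turn 7.16, either way. A call with a gripper value outside its range is refused whole. The fingers move at their own pace and stop on an object; "grip_force" is the grip in N (left out, the last holds). Time passes only in rows, so rows that do not move let the fingers close. It gives the time, the measured TCP pose, the force, the opening and the grip force at its end, in the units of the state.
- env.get_state(): the state, without advancing time (a new reading comes with each control period).
- env.read_camera(name): name is "scene" or "top"; returns a dict with "pixels" (480x640x3 uint8, blue, green, red), "fov_y" (degrees; the focal length in pixels is half the picture's height over the tangent of half this angle, whatever the lens; pixels are square), "cx", "cy" (the principal point, pixels), "R" (3x3) and "t" (3): a world point X has camera coordinates R X + t. Camera axes: x right, y down, z forward; pixel columns grow to the right and rows downward; lengths in m; the calibration is good to about 2 mm. A picture is of the moment at which its call begins. There is no depth.
- env.finish_job(): hands the job in; it is judged then, once.
The state is a dict: "clock": time; "joint_pos": joint angles; "qvel": joint speeds; "tau": joint torques, N m; "tool_pos": TCP position; "tool_rot": TCP orientation; "force": force on the tool from outside, world axes, zero at the start; "ft_torque": the same for the moment, N m; "opening": finger opening in m; "grasp_force": force on a finger pad.
Only numpy, scipy, OpenCV 4.12 (cv2) and the standard library are available. Lean on these libraries where they do the work, as an engineer would, in place of code of your own. Each camera call takes 0.05 s, during which the arm holds its last target. There are 200 camera calls.

## Working session

There is one attempt and no reset: what is moved stays moved. The work goes in short steps, Python scripts to look and compute and a tool call to move; the robot and the scene stay as the last step left them, time stands still between calls to the robot, and variables do not carry over. Pictures are saved under pics/ and viewed, at most 10 in all, crops included, and the job is handed in when it is done.

Besides the shell and the picture viewer there is one more tool, called as a command line: name --argument value ..., lists and objects as JSON in quotes. drive_tool: Moves the arm, as the interface text tells. Its arguments: {"type":"object","properties":{"steps":{"type":"string"},"grip_force":{"type":"number"}},"required":["steps"]}

```bash
mkdir -p pics; cat > h.py <<'E'
import numpy as np, cv2
from plant import env
from scipy.spatial.transform import Rotation as Ro
def cam(n):
    c=env.read_camera(n); c['f']=240/np.tan(np.radians(c['fov_y'])/2); c['R']=np.array(c['R']).reshape(3,3); c['t']=np.array(c['t']); return c
def ray(c,u,v,z):
    d=c['R'].T@np.array([(u-c['cx'])/c['f'],(v-c['cy'])/c['f'],1]); o=-c['R'].T@c['t']
    return o+d*(z-o[2])/d[2]
def proj(c,X):
    p=c['R']@np.array(X)+c['t']; return c['cx']+c['f']*p[0]/p[2], c['cy']+c['f']*p[1]/p[2]
E
python3 - <<'E'
from h import *
for n in('scene','top'):
    c=cam(n); cv2.imwrite(f'pics/{n}0.png',c['pixels']); print(n,c['f'],c['cx'],c['cy'],-c['R'].T@c['t'],c['R'].round(3).tolist())
s=env.get_state(); print({k:np.round(v,3).tolist() for k,v in s.items()})
E
```

```text
scene 551.9125443448389 317.27235496656357 245.23303234581542 [-0.04050163 -0.43662095  0.47214045] [[0.567, -0.824, -0.014], [-0.427, -0.279, -0.86], [0.704, 0.494, -0.51]]
top 507.23285371373 321.13069701281773 235.74397155555758 [ 0.39146269 -0.02562085  0.89635832] [[0.045, -0.999, -0.004], [-0.979, -0.043, -0.201], [0.201, 0.013, -0.98]]
{'clock': 0.1, 'joint_pos': [1.201, 0.384, 0.016, 1.371, -0.006, 1.388, -0.046], 'qvel': [0.001, -0.001, 0.001, -0.004, -0.0, 0.001, 0.001], 'tau': [0.003, -62.913, 0.848, -37.276, 0.017, 0.01, 0.0], 'tool_pos': [0.189, -0.595, 0.23], 'tool_rot': [0.988, 0.153, -0.0, -0.001], 'force': [0.322, 0.027, -0.192], 'ft_torque': [-0.01, -0.044, -0.009], 'grasp_force': 0.0, 'opening': 0.085}
```

View pics/top0.png

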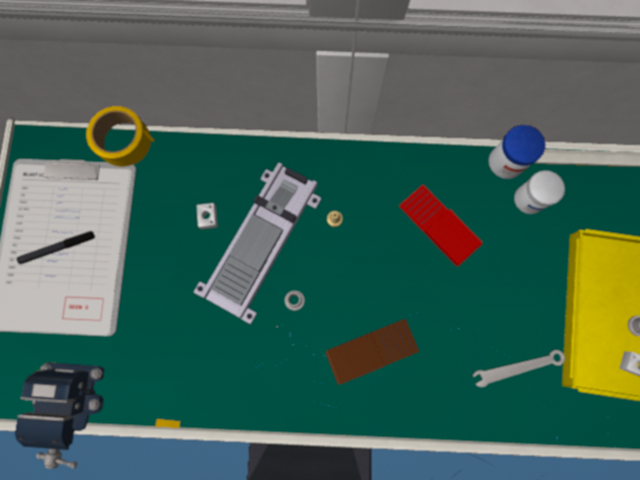

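View pics/scene0.png

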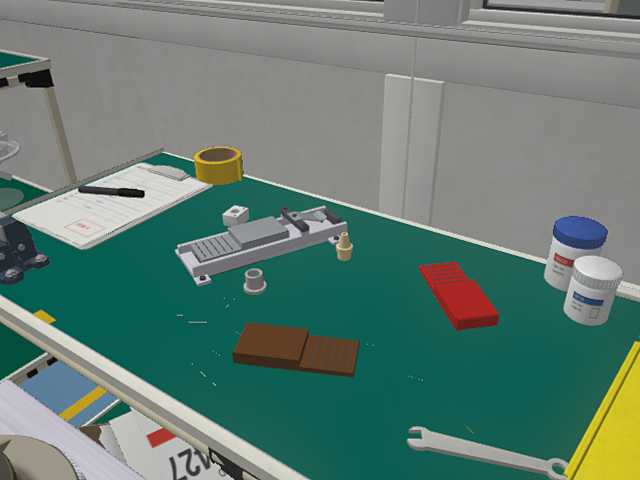

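The top view shows the guide running from (228,300) up to (292,178). The block is on it with its grooved tail near (237,280), and the clamp bar is at (274,207). The bush is at (294,300), the nozzle at (334,218) and the white block at (206,215). I'll zoom in to measure.

```bash
python3 - <<'E'
from h import *
c=cam('top'); im=c['pixels'][155:330,185:355]
cv2.imwrite('pics/top1.png',cv2.resize(im[:150,:], None,fx=4,fy=4,interpolation=cv2.INTER_CUBIC)[:600])
cv2.imwrite('pics/top1.png',cv2.resize(im, None,fx=3.4,fy=3.4,interpolation=cv2.INTER_CUBIC))
c=cam('scene'); im=c['pixels'][195:300,165:365]
cv2.imwrite('pics/sc1.png',cv2.resize(im, None,fx=4,fy=4,interpolation=cv2.INTER_CUBIC))
E
```

```text
(no output)
```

View pics/top1.png

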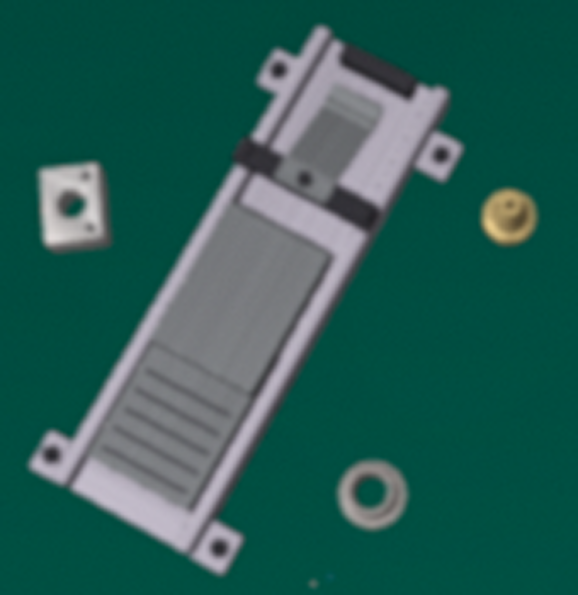

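View pics/sc1.png

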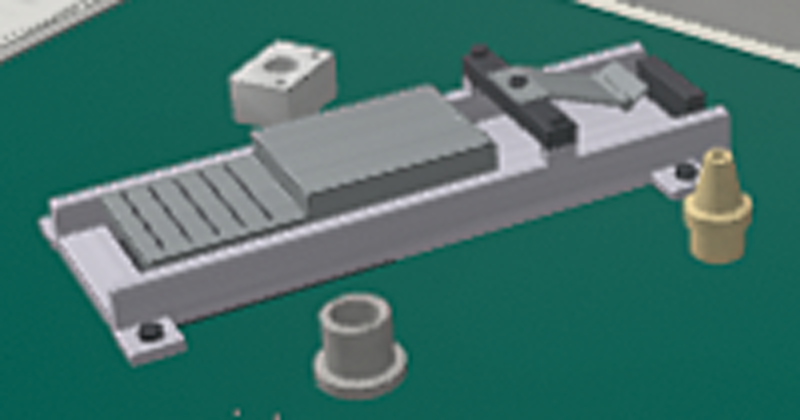

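The top crop shows the nose top edge from (238,205) to (332,256), the step from (155,343) to (252,393), the tail end from (92,460) to (193,510), and the bar's front edge from (235,163) to (372,230). The four foot screws are also visible.

```bash
python3 - <<'E'
from h import *
c=cam('top'); s=cam('scene')
g=lambda u,v,z: ray(c,u/3.4+185-.35,v/3.4+155-.35,z)
P={'noseL':(238,205,.036),'noseR':(332,256,.036),'stepL':(155,343,.036),'stepR':(252,393,.036),'tailL':(92,460,.026),'tailR':(193,510,.026),
'barL':(235,163,.04),'barR':(372,230,.04),'f1':(279,70,.008),'f2':(441,155,.008),'f3':(52,455,.008),'f4':(219,548,.008),'nearL':(68,487,.024),'nearR':(190,552,.024),'bush':(371,490,.02),'noz':(508,208,.03),'dr':(72,205,.022)}
Q={k:g(*v) for k,v in P.items()}
for k,q in Q.items(): print(k,q.round(4), 'scenecrop',np.round([(a-b)*4 for a,b in zip(proj(s,q),(165,195))]))
a=(Q['f1']+Q['f2']-Q['f3']-Q['f4'])[:2]; print('feet yaw',np.arctan2(a[1],a[0]),np.linalg.norm(a)/2)
a=(Q['noseL']+Q['noseR']-Q['stepL']-Q['stepR'])[:2]; th=np.arctan2(a[1],a[0]);print('block yaw',th,np.linalg.norm(a)/2)
th=.0+np.arctan2(*( (Q['f1']+Q['f2']-Q['f3']-Q['f4'])[1::-1]))
o=(Q['barL']+Q['barR'])[:2]/2; e=np.array([np.cos(th),np.sin(th)]);n=np.array([-e[1],e[0]])
for k,q in Q.items(): print(k,((q[:2]-o)@e*1e3).round(1),((q[:2]-o)@n*1e3).round(1))
E
```

```text
noseL [0.5996 0.1033 0.036 ] scenecrop [432.  85.]
noseR [0.575  0.0534 0.036 ] scenecrop [491. 139.]
stepL [0.5261 0.1401 0.036 ] scenecrop [250. 132.]
stepR [0.5029 0.0893 0.036 ] scenecrop [306. 190.]
tailL [0.4667 0.169  0.026 ] scenecrop [ 98. 195.]
tailR [0.4439 0.1161 0.026 ] scenecrop [153. 259.]
barL [0.6208 0.1058 0.04  ] scenecrop [458.  56.]
barR [0.5886 0.0334 0.04  ] scenecrop [550. 130.]
f1 [0.6822 0.0907 0.008 ] scenecrop [570.  75.]
f2 [0.6386 0.0011 0.008 ] scenecrop [683. 169.]
f3 [0.4699 0.1938 0.008 ] scenecrop [ 66. 213.]
f4 [0.4264 0.1043 0.008 ] scenecrop [148. 329.]
nearL [0.4527 0.1803 0.024 ] scenecrop [ 53. 206.]
nearR [0.4232 0.1163 0.024 ] scenecrop [113. 288.]
bush [0.4583 0.0278 0.02  ] scenecrop [356. 325.]
noz [ 0.6056 -0.0355  0.03  ] scenecrop [716. 181.]
dr [0.5992 0.192  0.022 ] scenecrop [278.  63.]
feet yaw -0.45241312131813416 0.2359765422088409
block yaw -0.4634117746997297 0.08138931655721048
noseL -19.2 28.1
noseR -19.6 -27.6
stepL -101.5 29.0
stepR -100.1 -26.8
tailL -167.6 29.0
tailR -164.9 -28.5
barL -1.3 39.6
barR 1.3 -39.6
f1 60.5 52.8
f2 60.4 -46.8
f3 -175.6 52.8
f4 -175.5 -46.7
nearL -185.1 33.1
nearR -183.7 -37.3
bush -113.4 -101.6
noz 46.8 -94.1
dr -58.4 107.7
```

Measurements agree with the given sizes. The fixture origin is about (0.605, 0.070) with yaw -0.455, and the nose is about 18 mm short of the bar. I'll turn the tool so its x lies along the slide and shut the fingers.

drive_tool --steps "0 0 0 0 0 6.25 1;0 0 0 0 0 6.25 1;0 0 0 0 0 6.25 1;0 0 0 0 0 6.25 1;0 0 0 0 0 6.25 1;0 0 0 0 0 6.25 1;0 0 0 0 0 6.25 1;0 0 0 0 0 0 1" --grip_force 40

```text
clock: 0.97
tool_pos: [0.1889, -0.5957, 0.2312]
tool_rot: [0.973, -0.229, -0.0, -0.0]
force: [-0.2, 0.1, 0.6]
opening: -0.0
grasp_force: 0.0
```

drive_tool --steps "10 -36 0 0 0 0 1;10 -36 0 0 0 0 1;10 -36 0 0 0 0 1;10 -36 0 0 0 0 1;10 -36 0 0 0 0 1;10 -36 0 0 0 0 1;10 -36 0 0 0 0 1;10 -36 0 0 0 0 1;10 -36 0 0 0 0 1;10 -36 0 0 0 0 1;0 0 0 0 0 0 1"

```text
clock: 1.88
tool_pos: [0.4432, -0.3087, 0.2315]
tool_rot: [0.976, -0.219, 0.001, -0.002]
force: [0.5, 1.3, 0.2]
opening: -0.0002
grasp_force: 0.0
```

drive_tool --steps "-11.5 -34 0 0 0 0 1;-11.5 -34 0 0 0 0 1;-11.5 -34 0 0 0 0 1;-11.5 -34 0 0 0 0 1;-11.5 -34 0 0 0 0 1;-11.5 -34 0 0 0 0 1;-11.5 -34 0 0 0 0 1;-11.5 -34 0 0 0 0 1;-11.5 -34 0 0 0 0 1;-11.5 -34 0 0 0 0 1;-11.5 -34 0 0 0 0 1;-11.5 -34 0 0 0 0 1"

```text
clock: 2.88
tool_pos: [0.4934, 0.1117, 0.2317]
tool_rot: [0.974, -0.225, 0.0, -0.0]
force: [0.9, -0.5, -0.3]
opening: -0.0002
grasp_force: 0.0
```

drive_tool --steps "0 0 40 0 0 0 1;0 0 40 0 0 0 1;0 0 40 0 0 0 1;0 0 0 0 0 0 1;0 0 0 0 0 0 1"

```text
clock: 3.3
tool_pos: [0.492, 0.1097, 0.1104]
tool_rot: [0.974, -0.225, -0.002, 0.001]
force: [1.6, -0.3, 0.5]
opening: -0.0
grasp_force: 0.0
```

```bash
cat >> h.py <<'E'
TH=-.455; O=np.array([.6047,.0696]); 
def fx(p):
    d=np.array(p[:2])-O; e=np.array([np.cos(TH),np.sin(TH)]); return np.round([d@e*1e3,d@[-e[1],e[0]]*1e3,p[2]*1e3],1)
E
python3 - <<'E'
from h import *
s=env.get_state(); print(fx(s['tool_pos'])); R=Ro.from_quat(s['tool_rot']).as_matrix(); print(R.round(3), np.arctan2(R[1,0],R[0,0]))
c=cam('top'); cv2.imwrite('pics/top2.png',np.hstack([cv2.resize(c['pixels'][155:330,170:340],None,fx=2.3,fy=2.3),cv2.resize(cam('scene')['pixels'][155:330,165:335],None,fx=2.3,fy=2.3)]))
E
```

```text
[-118.8  -13.5  110.4]
[[ 0.898 -0.439 -0.004]
 [-0.439 -0.899 -0.001]
 [-0.004  0.002 -1.   ]] -0.4544588570544383
```

View pics/top2.png

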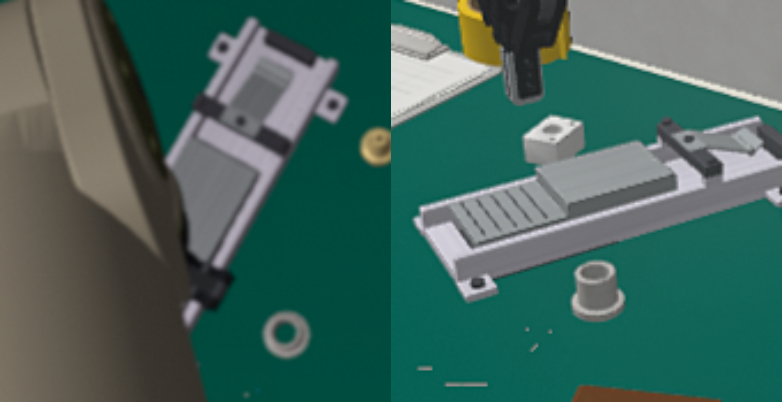

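The right-hand view shows the fingertip pointing straight down over the tail, and the block hasn't moved. I'll correct 13.5 mm sideways and go down to just above the deck.

drive_tool --steps "0 -7 30 0 0 0 1;0 -6.5 25 0 0 0 1;0 0 15 0 0 0 1;0 0 5 0 0 0 1;0 0 0 0 0 0 1;0 0 0 0 0 0 1"

```text
clock: 3.9
tool_pos: [0.501, 0.1225, 0.0385]
tool_rot: [0.974, -0.226, 0.001, -0.001]
force: [0.8, -0.4, -0.3]
opening: -0.0001
grasp_force: 0.0
```

```bash
python3 - <<'E'
from h import *
s=env.get_state(); print(fx(s['tool_pos']),s['force'],s['clock'])
c=cam('scene'); print([ (u-165,v-195) for u,v in [proj(c,s['tool_pos'])]])
cv2.imwrite('pics/sc3.png',cv2.resize(c['pixels'][165:300,165:365],None,fx=4,fy=4,interpolation=cv2.INTER_CUBIC))
E
```

```text
[-116.4    1.9   38.5] [ 0.77691523 -0.42069815 -0.28170126] 3.9
[(np.float64(59.853178248694405), np.float64(40.89875061383481))]
```

View pics/sc3.png

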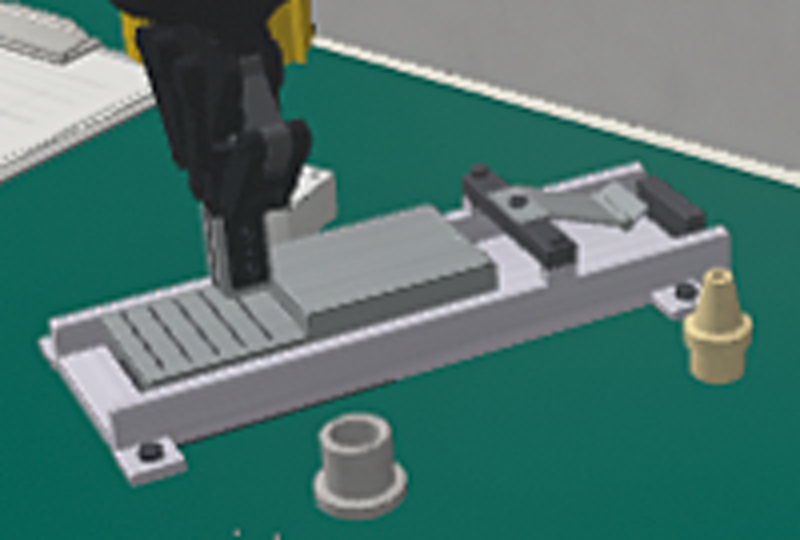

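The tips hang just above the deck, close behind the step, at about (240,290) in the crop. I'll descend to contact and press.

drive_tool --steps "0 0 6 0 0 0 1;0 0 4 0 0 0 1;0 0 3 0 0 0 1;0 0 2 0 0 0 1;0 0 0 0 0 0 1"

```text
clock: 4.37
tool_pos: [0.5002, 0.1223, 0.0221]
tool_rot: [0.974, -0.227, 0.001, -0.0]
force: [-3.0, -1.3, 10.7]
opening: 0.0001
grasp_force: 5.4
```

drive_tool --steps "0 0 2 0 0 0 1;0 0 2 0 0 0 1;0 0 0 0 0 0 1"

```text
clock: 4.62
tool_pos: [0.5003, 0.1224, 0.0185]
tool_rot: [0.974, -0.226, 0.001, -0.0]
force: [-3.5, -1.3, 14.7]
opening: 0.0002
grasp_force: 7.4
```

drive_tool --steps "0 0 2 0 0 0 1;0 0 2 0 0 0 1;0 0 0 0 0 0 1;0 0 0 0 0 0 1"

```text
clock: 4.95
tool_pos: [0.5019, 0.123, 0.0179]
tool_rot: [0.974, -0.226, 0.003, -0.001]
force: [-11.9, -4.1, 43.5]
opening: 0.0005
grasp_force: 21.9
```

The block is bottomed with 43 N on it. Now I'll slide it forward.

drive_tool --steps "3 0 0 0 0 0 1;3 0 0 0 0 0 1;3 0 0 0 0 0 1;3 0 0 0 0 0 1;3 0 0 0 0 0 1;3 0 0 0 0 0 1"

```text
clock: 5.45
tool_pos: [0.5161, 0.1163, 0.0179]
tool_rot: [0.974, -0.226, 0.001, -0.0]
force: [-20.0, -1.6, 49.9]
opening: -0.0001
grasp_force: 24.8
```

```bash
python3 - <<'E'
from h import *
s=env.get_state(); print(fx(s['tool_pos']),s['force'],s['clock'])
c=cam('scene')
cv2.imwrite('pics/sc4.png',cv2.resize(c['pixels'][165:300,165:365],None,fx=4,fy=4,interpolation=cv2.INTER_CUBIC))
E
```

```text
[-100.1    3.    17.9] [-20.02051744  -1.64675222  49.9342251 ] 5.45
```

View pics/sc4.png

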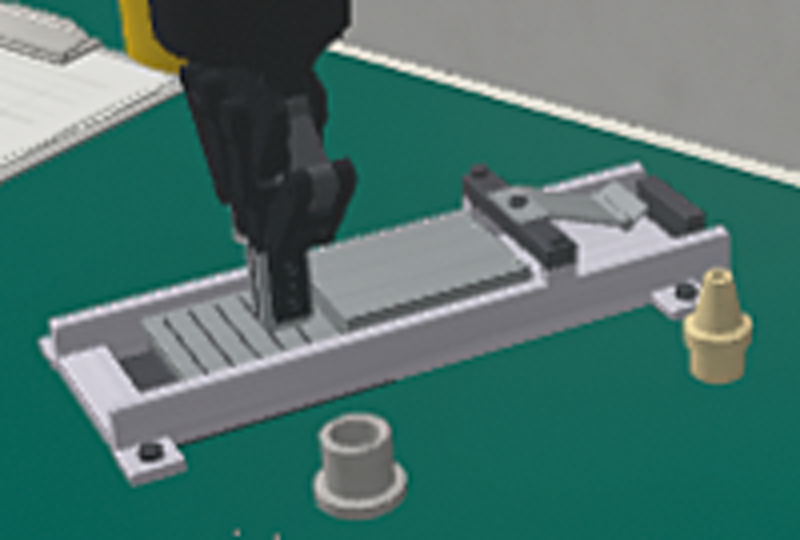

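The block is flat in the channel, its nose edge at (530,270) has reached the bar, and it is moving with the tip. I'll carry on.

drive_tool --steps "4 0 0 0 0 0 1;4 0 0 0 0 0 1;4 0 0 0 0 0 1;4 0 0 0 0 0 1;4 0 0 0 0 0 1;4 0 0 0 0 0 1"

```text
clock: 6.0
tool_pos: [0.5379, 0.1057, 0.0179]
tool_rot: [0.974, -0.226, 0.001, -0.001]
force: [-18.0, -1.3, 46.0]
opening: 0.0005
grasp_force: 22.9
```

drive_tool --steps "3 0 0 0 0 0 1;3 0 0 0 0 0 1;3 0 0 0 0 0 1;3 0 0 0 0 0 1;3 0 0 0 0 0 1;3 0 0 0 0 0 1"

```text
clock: 6.5
tool_pos: [0.5542, 0.0977, 0.018]
tool_rot: [0.974, -0.226, 0.001, -0.001]
force: [-17.7, -1.3, 43.9]
opening: -0.0
grasp_force: 21.5
```

```bash
python3 - <<'E'
from h import *
s=env.get_state(); print(fx(s['tool_pos']),s['force'],s['clock'])
c=cam('scene')
cv2.imwrite('pics/sc5.png',cv2.resize(c['pixels'][165:300,165:365],None,fx=4,fy=4,interpolation=cv2.INTER_CUBIC))
E
```

```text
[-57.7   3.1  18. ] [-17.74854988  -1.27089488  43.8885216 ] 6.5
```

View pics/sc5.png

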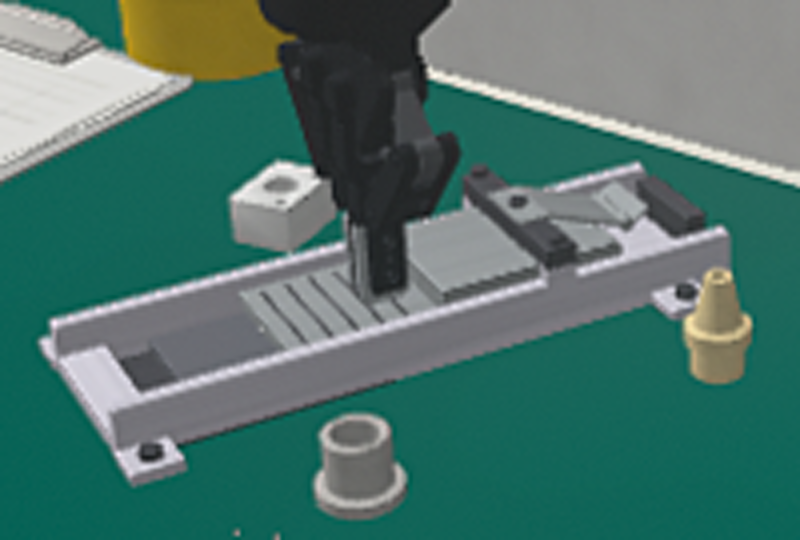

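The block is flat with its nose just past the bar at (610,245), nearing the leaf tip. The tips sit a few mm behind the step, and the small parts are untouched.

drive_tool --steps "3 0 0 0 0 0 1;3 0 0 0 0 0 1;3 0 0 0 0 0 1;3 0 0 0 0 0 1;3 0 0 0 0 0 1;0 0 0 0 0 0 1"

```text
clock: 7.05
tool_pos: [0.5664, 0.0918, 0.0179]
tool_rot: [0.974, -0.225, 0.0, -0.001]
force: [-22.4, -0.4, 46.7]
opening: -0.0003
grasp_force: 23.8
```

drive_tool --steps "3 0 0 0 0 0 1;3 0 0 0 0 0 1;3 0 0 0 0 0 1;0 0 0 0 0 0 1"

```text
clock: 7.38
tool_pos: [0.5755, 0.0873, 0.018]
tool_rot: [0.974, -0.226, 0.001, -0.001]
force: [-17.4, 0.1, 42.7]
opening: 0.0003
grasp_force: 21.1
```

```bash
python3 - <<'E'
from h import *
s=env.get_state(); print(fx(s['tool_pos']),s['force'],s['clock'])
c=cam('scene')
cv2.imwrite('pics/sc6.png',cv2.resize(c['pixels'][165:300,165:365],None,fx=4,fy=4,interpolation=cv2.INTER_CUBIC))
E
```

```text
[-34.    3.1  18. ] [-17.3768406    0.09395887  42.65128039] 7.3833
```

View pics/sc6.png

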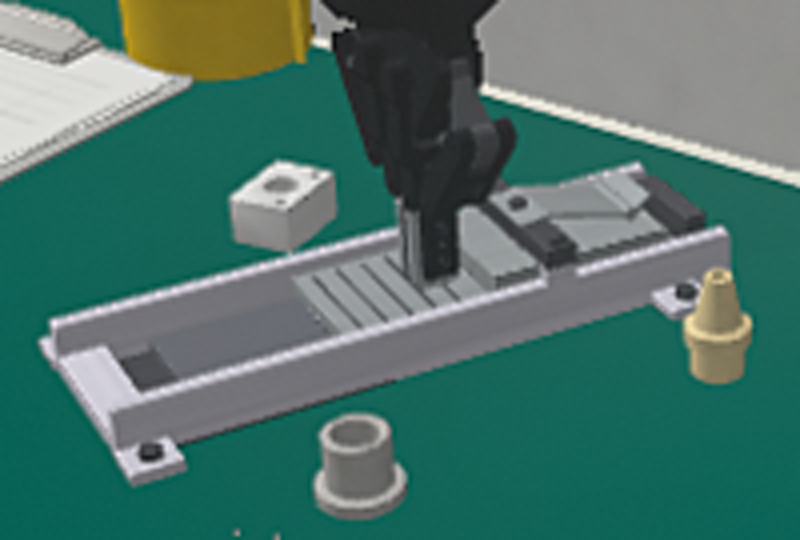

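The nose is under the lifted leaf at (600,240) and the pad is still down. I'll push the rest of the way until the end stop resists.

drive_tool --steps "3 0 0 0 0 0 1;3 0 0 0 0 0 1;2 0 0 0 0 0 1;0 0 0 0 0 0 1"

```text
clock: 7.77
tool_pos: [0.5826, 0.0839, 0.018]
tool_rot: [0.974, -0.226, 0.001, -0.001]
force: [-18.3, 0.4, 41.6]
opening: -0.0001
grasp_force: 20.7
```

drive_tool --steps "1.5 0 0 0 0 0 1;1.5 0 0 0 0 0 1;0 0 0 0 0 0 1"

```text
clock: 8.02
tool_pos: [0.585, 0.0827, 0.018]
tool_rot: [0.974, -0.226, 0.001, -0.001]
force: [-18.9, 0.2, 41.5]
opening: 0.0
grasp_force: 21.0
```

drive_tool --steps "1.5 0 0 0 0 0 1;1.5 0 0 0 0 0 1;0 0 0 0 0 0 1"

```text
clock: 8.27
tool_pos: [0.5861, 0.0822, 0.0179]
tool_rot: [0.974, -0.225, -0.001, -0.001]
force: [-25.7, 2.0, 47.8]
opening: 0.0001
grasp_force: 24.0
```

```bash
python3 - <<'E'
from h import *
s=env.get_state(); print(fx(s['tool_pos']),s['force'],s['clock'])
c=cam('scene')
cv2.imwrite('pics/sc7.png',cv2.resize(c['pixels'][165:300,165:365],None,fx=4,fy=4,interpolation=cv2.INTER_CUBIC))
E
```

```text
[-22.3   3.1  17.9] [-25.7364673    2.00671825  47.83059644] 8.2667
```

View pics/sc7.png

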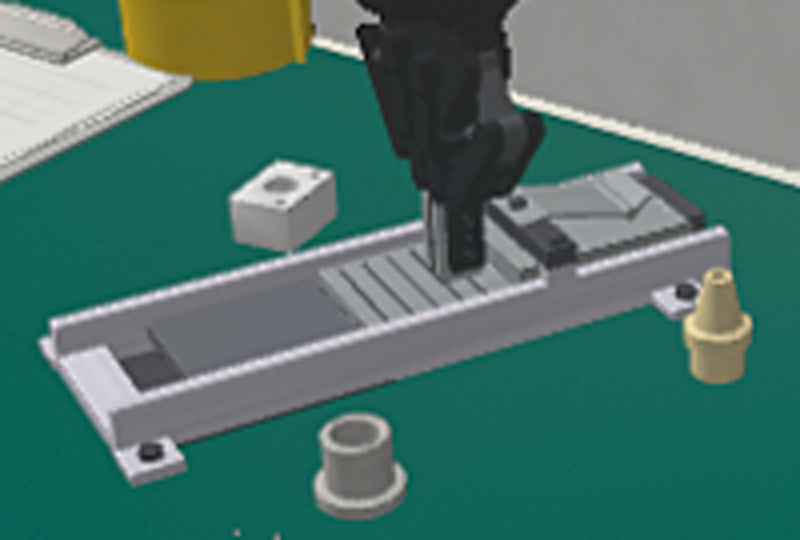

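The nose has met the end stop at about (690,225) and push force rises. The pad front edge now stands higher, so it has popped up behind the tail. I'll push a little more for certainty, ease off, then lift clear.

drive_tool --steps "1.5 0 0 0 0 0 1;1.5 0 0 0 0 0 1;1 0 0 0 0 0 1;0 0 0 0 0 0 1;0 0 0 0 0 0 1"

```text
clock: 8.73
tool_pos: [0.5862, 0.0822, 0.0179]
tool_rot: [0.975, -0.224, -0.004, -0.0]
force: [-39.0, 5.3, 59.3]
opening: -0.0001
grasp_force: 29.9
```

It takes 39 N without moving, so the block is home. Now I'll release.

drive_tool --steps "-3 0 0 0 0 0 1;-1 0 -3 0 0 0 1;0 0 -3 0 0 0 1;0 0 -6 0 0 0 1;0 0 -15 0 0 0 1;0 0 -30 0 0 0 1;0 0 -35 0 0 0 1;0 0 -35 0 0 0 1;0 0 0 0 0 0 1;0 0 0 0 0 0 1"

```text
clock: 9.57
tool_pos: [0.5891, 0.0792, 0.1428]
tool_rot: [0.974, -0.227, 0.002, -0.001]
force: [0.2, 0.7, -0.1]
opening: 0.0004
grasp_force: 0.0
```

```bash
python3 - <<'E'
from h import *
s=env.get_state(); print(fx(s['tool_pos']),s['force'],s['clock'])
c=cam('scene'); o=cv2.imread('pics/sc7.png')
im=cv2.resize(c['pixels'][165:300,165:365],None,fx=4,fy=4,interpolation=cv2.INTER_CUBIC)
d=cv2.absdiff(im,o).max(2)
# changes in the region of pad/tail/nose, away from the hand
for n,(x0,y0,x1,y1) in dict(pad=(100,300,340,400),tail=(320,270,410,330),nose=(570,200,720,260),bush=(300,400,420,530),dr=(220,150,340,250)).items():
    r=d[y0:y1,x0:x1]; print(n,r.max(),(r>25).sum())
# pad's rear edge and tail edge against prediction
e=np.array([np.cos(TH),np.sin(TH)]);n=np.array([-e[1],e[0]])
P=lambda x,y,z:[round(float((a-b)*4)) for a,b in zip(proj(c,[*(O+x*e+y*n),z]),(165,165))]
print('tail deck L/R home',P(-.073,.03,.018),P(-.073,-.03,.018),'4mm short',P(-.078,.03,.018))
for z in(.010,.018): print('pad rear L/R front L z',z,P(-.15,.028,z),P(-.15,-.028,z),P(-.077,.028,z))
b=im.astype(int).sum(2)//3
print('row350',b[350,100:260:4]); print('col along L tail row 275',b[275,290:350:4])
E
```

```text
[-18.3   1.7 142.8] [ 0.20175055  0.674243   -0.07284889] 9.5667
pad 5 0
tail 21 0
nose 13 0
bush 5 0
dr 5 0
tail deck L/R home [317, 271] [376, 335] 4mm short [306, 274]
pad rear L/R front L z 0.01 [145, 338] [193, 402] [312, 292]
pad rear L/R front L z 0.018 [143, 321] [191, 385] [310, 276]
row350 [223 227 168 111 109 116 119 119 120 121 116 113 111 102  88  82  90 105
 111 109 109 109 108 108 109 109 109 108 108 109 108 108 108 108 108 108
 108 107 106 106]
col along L tail row 275 [116 116 114 115 115 115 114 123 155 166 157 158 150 110 102]
```

The tail edge is at the predicted home position, the pad's edge has risen compared with when it was down, nothing shifted on release, and the hand is clear.

```bash
python3 -c "
from plant import env
print(env.finish_job())"
```

```text
the job is handed in; nothing more can be done
None
```

The job is handed in, but no verdict came back: the pictures and the 39 N push show the block home against the end stop under the lifted leaf spring, the pad up behind it, the three small parts in place and the hand clear, at about 10 s on the robot's clock.

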